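Wind the bottle level in the decanting cradle

TASK

On the dining table a wine bottle lies neck-up in a decanting cradle. Take the cradle's crank by its free-spinning wooden grip and wind it clockwise, seen from above, until the bottle lies level, then let go. Keep off the bottle and do not turn the crank of the coffee mill standing nearby.

Things in the scene. Friction and masses are not known exactly. Their poses are not given: they have to be found in the camera images.
- stand: Fixed decanting stand, wooden base 335 x 120 x 16 mm. Origin on the table under the vertical brass screw, which is the crank's axis; x runs along the base to the bottle's neck, z up. The brass crank arm (14 mm wide, top 244 mm above the table) carries the grip 60 mm from the axis; turning takes about 2 N at the grip and it stays where left. Crank stop 0.15 rad of tilt past level.
- cradle: Tilting cradle with a green wine bottle (74 x 300 mm) strapped in. Origin: its pivot, 215 mm along the stand's x, 165 mm up; x along the bottle to the neck, y the pivot. Level when x is horizontal; starts neck-up by 0.36 to 0.58 rad. Each clockwise crank turn seen from above lowers the neck 0.377 rad (0.06 rad per rad). Level, the bottle tops out at 205 mm, below the crank arm.
- grip: The crank's grip: an upright round wooden handle, 24 mm across, 45 mm tall, on the end of the crank arm, spinning freely about its own vertical axis. Origin: centre of its underside, 247 mm above the table, 60 mm from the crank axis; z up along it, top at 292 mm.
- mill_knob (a point): Top of the small knob (20 mm across) on the crank of the coffee mill, a wooden box 100 x 100 x 110 mm with a brass dome and a short crank on top; the knob top is 183 mm above the table. Not to be turned.

How it is judged:
By the outcome, as a careful person would: the job done as asked, in the order asked, and still so for the second after the job is handed in, with the robot touching nothing.
It also fails if it takes over 58 s, if anything falls off the work surface, if the arm or the gripper's body presses on something with over 40 N, if the wrist force passes 120 N, or if a joint passes its speed limit or range.

ROBOT

A 6-joint arm with a two-finger parallel gripper is mounted at the origin on the work surface. World frame = base frame: x ahead of the robot, y to its left, z up, the work surface at z = 0. Lengths are in m, angles in rad, forces in N, time in s.
With the tool pointing down it reaches from about 0.35 to 0.775 m from the base axis. Payload 7.3 kg.
Tool frame: the origin (TCP) lies at the centre of the arm's flange, where the gripper is bolted on; the fingertips stand 178 mm ahead of it and the grasp point (between the pads) lies 159 mm ahead of it; z points along the fingers, y is the line along which they close (so a half turn about z gives the same grasp; the last joint's range is limited). The gripper opens to 92 mm and grips with 3 to 60 N. Pads are 19 mm wide; open, the fingers measure 130 mm over their backs; the gripper's body (75 mm by 190 mm) begins 47 mm behind the grasp point.
Start: joints at [-0.146, 0.342, 1.524, -0, 1.275, -0.146], TCP at [0.525, 0, 0.405] pointing down, gripper open.
Joint ranges: [-2.53, 2.53], [-0.77, 2.02], [0.04, 2.7], [-1, 4.14], [0.28, 2.66], [-3.11, 3.11]. Speed limits (rad/s): [2.57, 2.57, 3.14, 3.14, 3.14, 3.14].

INTERFACE

Orientations are given as [roll, pitch, yaw] about the fixed x, y, z axes, in that order (R = Rz(yaw) Ry(pitch) Rx(roll)).
In Python, from cell import robot gives the robot as it stands.
- The arm moves only by the tool creep_tool, called after "Request:" by a JSON object that holds its "op" and its "data". Schema: {"type":"object","properties":{"rows":{"type":"object","properties":{"plan":{"type":"array","items":{"type":"array","items":{"type":"number"},"minItems":6,"maxItems":6},"minItems":1,"maxItems":8}},"additionalProperties":false,"required":["plan"]},"finger_gap":{"type":"number"},"clamp_n":{"type":"number"},"only":{"type":"string"},"quiet":{"type":"boolean"},"lines":{"type":"string"}},"required":["rows"],"additionalProperties":false}. rows is an object whose key "plan" holds a list of rows, 1 to 8 of them, each of 6 numbers: dx, dy, dz in units of 20 mm, then a rotation vector rx, ry, rz in rad; each row shifts and turns the commanded pose from where the row before left it, along the tool's axes as they then stand; what a row does not reach is not made up. A row lasts 1/12 s, in which the tool goes at most 0.0417 m and 0.125 rad, less where a joint would pass 70% of its speed; a pose out of reach is approached as far as the arm can. finger_gap is the finger opening in m, set as the call begins (left out keeps the last). The fingers move at their own pace and stop on an object; clamp_n is the grip in N (left out, the last holds). Time passes only in rows, so rows that do not move let the fingers close. The tool returns the time, the measured TCP pose, the force, the opening and the grip force at its end. only (a regular expression) keeps the lines of the reply that match it, lines (a string "A,B") keeps lines A to B, and quiet returns only ok. Input that does not fit is refused with a message, and nothing moves.
- robot.observe(): the state, without advancing time (a new reading comes with each control period).
- robot.read_camera(name): name is "scene" or "side" or "wrist"; returns a dict with "image" (420x560x3 uint8, red, green, blue), "fx", "fy", "cx", "cy" (pixels), "pose" (4x4, takes a point from camera to world coordinates). Camera axes: x right, y down, z forward; pixel columns grow to the right and rows downward; lengths in m; the calibration is good to about 2 mm. A picture is of the moment at which its call begins. There is no depth.
- robot.hand_in(): hands the job in; it is judged then, once.
The state is a dict: "time": time; "qpos": joint angles; "qvel": joint speeds; "joint_efforts": joint torques, N m; "tool_pos": TCP position; "tool_rot": TCP orientation; "contact_force": force on the tool from outside, world axes, zero at the start; "torque": the same for the moment, N m; "opening": finger opening in m; "grip_force": force on a finger pad.
Only numpy, scipy, OpenCV 4.12 (cv2) and the standard library are available. Lean on these libraries where they do the work, as an engineer would, in place of code of your own. Each camera call takes 0.05 s, during which the arm holds its last target. There are 200 camera calls.

## Working session

There is one attempt and no reset: what is moved stays moved. The work goes in short steps, Python scripts to look and compute and a tool call to move; the robot and the scene stay as the last step left them, time stands still between calls to the robot, and variables do not carry over. Pictures are saved under pics/ and viewed, at most 10 in all, crops included, and the job is handed in when it is done.

```bash
ls; mkdir -p pics; python3 - <<'E'
from cell import robot
import cv2,numpy as np
ims=[]
for n in ["scene","side"]:
    c=robot.read_camera(n); cv2.imwrite(f"pics/{n}0.png",c["image"][:,:,::-1]); print(n,c["fx"],c["cx"],c["cy"],np.round(c["pose"],3).tolist())
print(robot.observe())
E
```

```text
cell.py
pics
scene 455.1056420739785 280.1202166103857 206.5204945604852 [[0.5, 0.682, -0.535, 1.104], [0.866, -0.398, 0.302, -0.411], [-0.007, -0.614, -0.789, 1.009], [0.0, 0.0, 0.0, 1.0]]
side 402.03042577088087 279.632553853445 215.24354527966057 [[0.907, -0.277, 0.318, 0.28], [-0.421, -0.629, 0.654, -0.642], [0.019, -0.727, -0.687, 0.722], [0.0, 0.0, 0.0, 1.0]]
{'time': 0.1, 'qpos': array([-1.45982204e-01,  3.42655991e-01,  1.52491085e+00,  2.17345855e-05,
        1.27538244e+00, -1.45996092e-01]), 'qvel': array([-1.86382732e-03, -1.51411308e-03, -3.24419322e-03, -7.68663602e-05,
        7.21499564e-04,  4.45994549e-05]), 'joint_efforts': array([ 1.49919495e-03, -4.32001984e+01, -2.44694173e+01,  7.19219679e-02,
        5.25739230e-02, -9.79429342e-05]), 'tool_pos': array([5.24886404e-01, 5.12471186e-05, 4.04116476e-01]), 'tool_rot': array([-3.14025349e+00, -2.17921923e-04,  1.57080373e+00]), 'contact_force': array([-0.95168281, -1.38886112, -0.13763294]), 'torque': array([-0.02279808, -0.02329232,  0.02087375]), 'grip_force': 0.0, 'opening': 0.09165476173210398}
```

View pics/scene0.png

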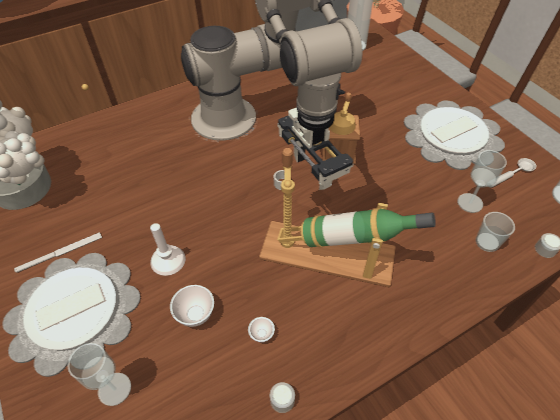

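View pics/side0.png

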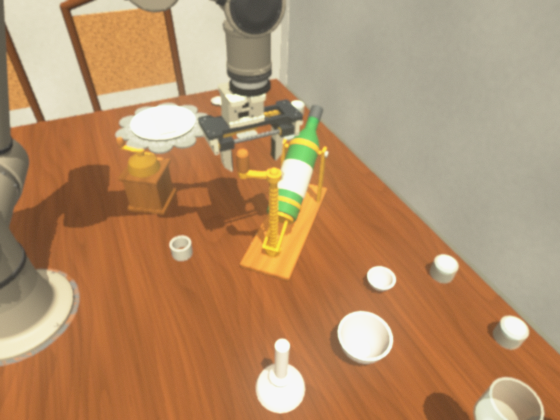

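The scene view shows the grip at about (287,157) and the screw top at (288,186). In the side view the grip is at about (243,162) and the screw top at (274,174). I'll zoom in on both.

```bash
python3 - <<'E'
import cv2,numpy as np
a=cv2.imread("pics/scene0.png")[135:265,240:370];b=cv2.imread("pics/side0.png")[135:265,205:335]
f=lambda x:cv2.resize(x,(400,400),interpolation=cv2.INTER_CUBIC)
cv2.imwrite("pics/crop0.png",np.hstack([f(a),f(b)]))
E
```

```text
(no output)
```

View pics/crop0.png

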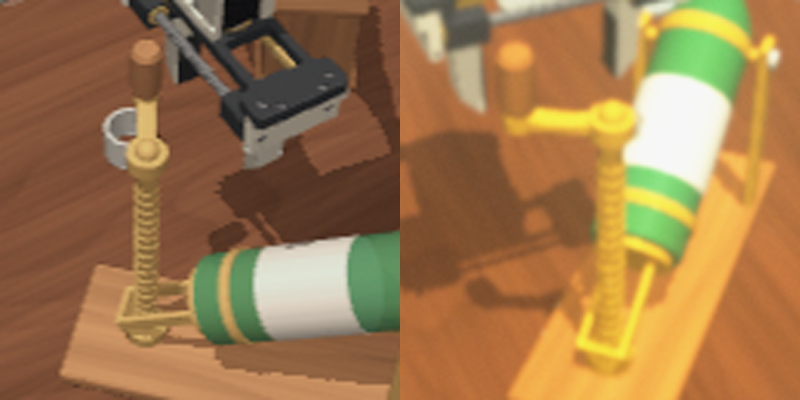

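```bash
cat > h.py <<'E'
import numpy as np
from cell import robot
def ray(c,u,v):
    d=c["pose"][:3,:3]@np.array([(u-c["cx"])/c["fx"],(v-c["cy"])/c["fy"],1.]);return c["pose"][:3,3],d/np.linalg.norm(d)
def plane(c,p,z):
    o,d=ray(c,*p);return o+d*(z-o[2])/d[2]
def tri(c1,p1,c2,p2):
    A=np.zeros((3,3));b=np.zeros(3)
    for c,p in((c1,p1),(c2,p2)):
        o,d=ray(c,*p);P=np.eye(3)-np.outer(d,d);A+=P;b+=P@o
    x=np.linalg.solve(A,b);return x
E
python3 - <<'E'
from h import *
np.set_printoptions(precision=4,suppress=True)
s=robot.read_camera("scene");d=robot.read_camera("side")
for n,a,b,z in [("griptop",(287.5,151.3),(242.4,151.9),.292),("boss",(287.8,186),(274.2,173.4),.246),("foot",(287.5,243),(271.6,253),.018),("neck",(434,220),(317,110),None),("mill",(346.5,97),(128,150),.183)]:
    print(n,tri(s,a,d,b), *( [plane(s,a,z),plane(d,b,z)] if z else []))
for p in [(270.9,222.1),(260.1,260),(392,280)]: print(plane(s,p,.016))
for p in [(243,265),(289,277),(327,184)]: print(plane(d,p,.008))
E
```

```text
griptop [ 0.4897 -0.0438  0.2884] [ 0.493  -0.0459  0.292 ] [ 0.488  -0.0484  0.292 ]
boss [ 0.5426 -0.0737  0.2421] [ 0.5461 -0.0762  0.246 ] [ 0.5404 -0.0772  0.246 ]
foot [ 0.5395 -0.071   0.0064] [ 0.5464 -0.0755  0.018 ] [ 0.5352 -0.0795  0.018 ]
neck [0.7664 0.1586 0.2155]
mill [0.2959 0.2634 0.1653] [0.2995 0.2626 0.183 ] [0.2995 0.2145 0.183 ]
[ 0.465  -0.0793  0.016 ]
[ 0.5546 -0.1609  0.016 ]
[0.7674 0.0915 0.016 ]
[ 0.4644 -0.0781  0.008 ]
[ 0.5453 -0.1518  0.008 ]
[0.7874 0.1007 0.008 ]
```

The rows are not in the units I measure in: shifts go in units of 20 mm. I convert before sending: -0.035 m is -1.75, -0.0235 m is -1.175.

Request:
{"op": "creep_tool", "data": {"rows": {"plan":[[0,0,-1.75,0,0,0],[0,0,-1.75,0,0,0],[0,0,-1.5,0,0,0],[-1.175,-0.9,0,0,0,0],[-1.175,-0.85,0,0,0,0],[0,0,0,0,0,0],[0,0,0,0,0,0]]}, "finger_gap": 0.07}}

```text
time: 0.78
tool_pos: [0.4894, -0.0477, 0.505]
tool_rot: [3.141, -0.0, 1.569]
contact_force: [0.3, 0.3, 0.7]
opening: 0.0697
grip_force: 0.0
```

```bash
python3 - <<'E'
from h import *
import cv2
c={n:robot.read_camera(n) for n in("scene","side","wrist")}
w=c["wrist"];print(w["fx"],w["cx"],w["cy"],np.round(w["pose"],3).tolist())
a=c["scene"]["image"][130:260,240:370];b=c["side"]["image"][130:260,205:335]
f=lambda x,s:cv2.resize(x,s,interpolation=cv2.INTER_CUBIC)
cv2.imwrite("pics/h1.png",np.hstack([c["wrist"]["image"],np.vstack([f(a,(210,210)),f(b,(210,210))])])[:,:,::-1])
E
```

```text
312.40796550378855 280.1901936079963 219.0287717246841 [[1.0, -0.001, 0.001, 0.49], [-0.001, -0.951, -0.31, 0.038], [0.001, 0.31, -0.951, 0.484], [0.0, 0.0, 0.0, 1.0]]
```

View pics/h1.png

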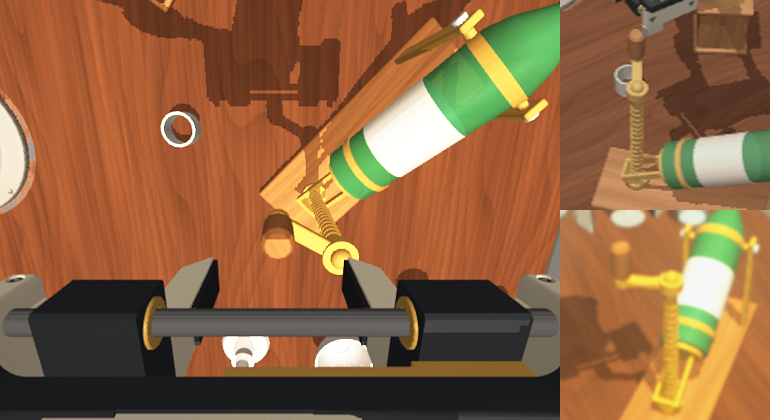

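The wrist view shows the grip top at about (278,245) and the crank axis boss at about (341,257).

```bash
python3 - <<'E'
from h import *
w=robot.read_camera("wrist")
g=plane(w,(278,245),.292);b=plane(w,(341,257),.25);print(g,b,np.linalg.norm((g-b)[:2]))
E
```

```text
[ 0.48877699 -0.04261595  0.292     ] [ 0.54019047 -0.07096845  0.25      ] 0.058712948058590314
```

Request:
{"op": "creep_tool", "data": {"rows": {"plan":[[0.15,0,1.25,0,0,0],[0,0,1.25,0,0,0],[0,0,1.05,0,0,0],[0,0,0,0,0,0]]}}}

```text
time: 1.32
tool_pos: [0.4896, -0.0432, 0.4296]
tool_rot: [-3.134, -0.002, 1.572]
contact_force: [-1.4, 0.7, -0.3]
opening: 0.07
grip_force: 0.0
```

Request:
{"op": "creep_tool", "data": {"rows": {"plan":[[0,0,0,0,0,0],[0,0,0,0,0,0],[0,0,0,0,0,0],[0,0,0,0,0,0],[0,0,0,0,0,0],[0,0,0,0,0,0]]}, "finger_gap": 0.0, "clamp_n": 15}}

```text
time: 1.82
tool_pos: [0.49, -0.044, 0.4344]
tool_rot: [3.14, 0.0, 1.571]
contact_force: [-0.3, 0.3, -0.1]
opening: 0.0345
grip_force: 0.0
```

```bash
python3 - <<'E'
from h import *
import cv2
c={n:robot.read_camera(n) for n in("scene","side","wrist")}
a=c["scene"]["image"][100:260,230:390];b=c["side"]["image"][100:260,175:335]
f=lambda x,s:cv2.resize(x,s,interpolation=cv2.INTER_CUBIC)
cv2.imwrite("pics/h2.png",np.hstack([f(a,(400,400)),f(b,(400,400))])[:,:,::-1])
# waypoints: world deltas -> tool rows (dx=world dy, dy=world dx), clockwise 20deg
import math
t=math.radians(151)
for k in range(18):
    n=t-math.radians(20);print(round(math.degrees(t)),[round(.06*(math.sin(n)-math.sin(t)),4),round(.06*(math.cos(n)-math.cos(t)),4)]);t=n
E
```

```text
151 [0.0162, 0.0131]
131 [0.0107, 0.0179]
111 [0.004, 0.0205]
91 [-0.0033, 0.0206]
71 [-0.0101, 0.0182]
51 [-0.0157, 0.0137]
31 [-0.0195, 0.0075]
11 [-0.0208, 0.0004]
-9 [-0.0197, -0.0068]
-29 [-0.0162, -0.0131]
-49 [-0.0107, -0.0179]
-69 [-0.004, -0.0205]
-89 [0.0033, -0.0206]
-109 [0.0101, -0.0182]
-129 [0.0157, -0.0137]
-149 [0.0195, -0.0075]
-169 [0.0208, -0.0004]
-189 [0.0197, 0.0068]
```

View pics/h2.png

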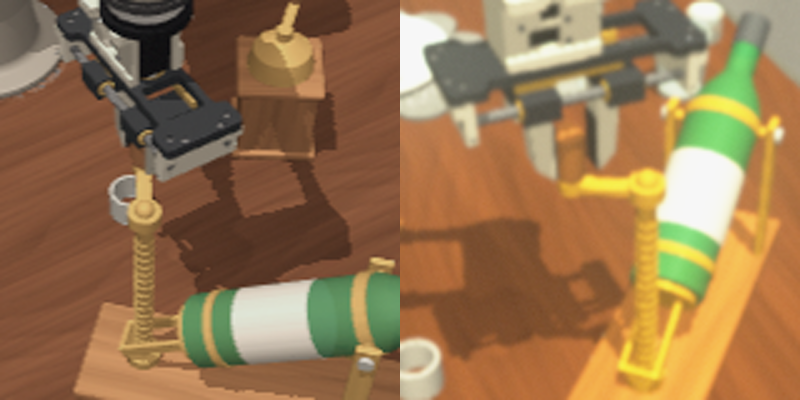

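The fingers sit either side of the grip, above the arm. I'll finish closing.

Request:
{"op": "creep_tool", "data": {"rows": {"plan":[[0,0,0,0,0,0],[0,0,0,0,0,0],[0,0,0,0,0,0],[0,0,0,0,0,0]]}, "finger_gap": 0.0, "clamp_n": 20}}

```text
time: 2.3
tool_pos: [0.4896, -0.0439, 0.4339]
tool_rot: [-3.141, -0.0, 1.571]
contact_force: [-5.6, 0.1, 5.3]
opening: 0.0231
grip_force: 20.0
```

To row units: 0.0205 m is 1.025, 0.0179 m is 0.895.

Request:
{"op": "creep_tool", "data": {"rows": {"plan":[[0.81,0.655,0,0,0,0],[0.535,0.895,0,0,0,0],[0.2,1.025,0,0,0,0],[0,0,0,0,0,0],[0,0,0,0,0,0]]}}}

```text
time: 2.72
tool_pos: [0.5429, -0.0145, 0.434]
tool_rot: [3.139, 0.004, 1.57]
contact_force: [0.7, -7.8, 1.4]
opening: 0.0236
grip_force: 20.0
```

```bash
python3 - <<'E'
from h import *
import cv2
c={n:robot.read_camera(n) for n in("scene","side")}
a=c["scene"]["image"][80:300,230:450];b=c["side"]["image"][80:300,175:395]
f=lambda x,s:cv2.resize(x,s,interpolation=cv2.INTER_CUBIC)
cv2.imwrite("pics/h3.png",np.hstack([f(a,(400,400)),f(b,(400,400))])[:,:,::-1])
E
```

```text
(no output)
```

View pics/h3.png

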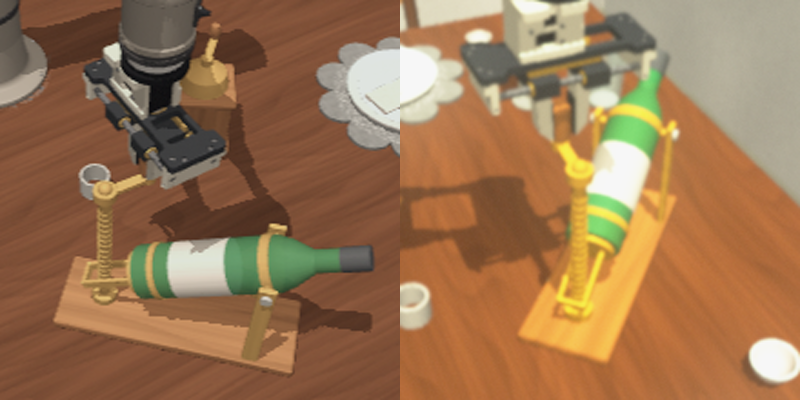

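The crank follows: the grip is now on the +y side of the axis. The radial force is small, so I'll trim 1 mm and continue.

To row units: -0.0208 m is -1.04, 0.0206 m is 1.03.

Request:
{"op": "creep_tool", "data": {"rows": {"plan":[[-0.215,1.03,0,0,0,0],[-0.505,0.91,0,0,0,0],[-0.785,0.685,0,0,0,0],[-0.975,0.375,0,0,0,0],[-1.04,0.02,0,0,0,0],[0,0,0,0,0,0]]}}}

```text
time: 3.32
tool_pos: [0.6007, -0.0863, 0.4338]
tool_rot: [-3.136, 0.0, 1.568]
contact_force: [-12.2, 1.1, 6.9]
opening: 0.0237
grip_force: 20.0
```

Request:
{"op": "creep_tool", "data": {"rows": {"plan":[[-0.985,-0.34,0,0,0,0],[-0.81,-0.655,0,0,0,0],[-0.535,-0.895,0,0,0,0],[-0.2,-1.025,0,0,0,0],[0,0,0,0,0,0],[0,0,0,0,0,0]]}}}

```text
time: 3.82
tool_pos: [0.5435, -0.1349, 0.4341]
tool_rot: [3.141, 0.002, 1.569]
contact_force: [-0.6, -4.3, 1.1]
opening: 0.0235
grip_force: 20.0
```

```bash
python3 - <<'E'
from h import *
import cv2
c={n:robot.read_camera(n) for n in("scene","side")}
a=c["scene"]["image"][80:300,230:450];b=c["side"]["image"][80:300,175:395]
f=lambda x,s:cv2.resize(x,s,interpolation=cv2.INTER_CUBIC)
cv2.imwrite("pics/h4.png",np.hstack([f(a,(400,400)),f(b,(400,400))])[:,:,::-1])
E
```

```text
(no output)
```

View pics/h4.png

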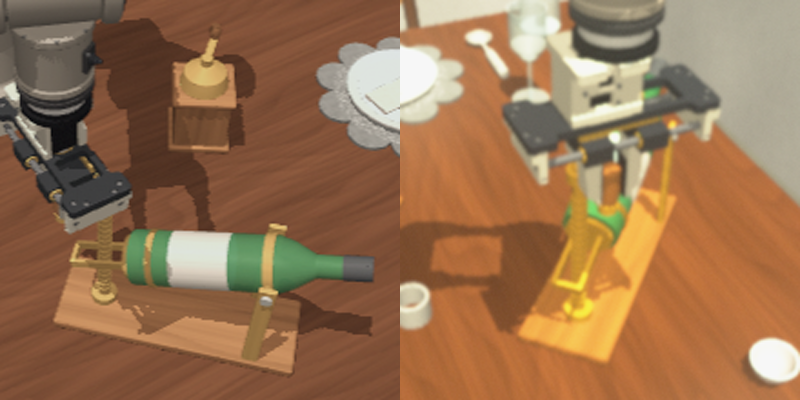

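The bottle has dropped in the scene view (neck tip at about (435,227)). Next I'll pin down the stand's yaw and the bottle tilt, using the pivot knobs and the bottle's centreline.

```bash
cat >> h.py <<'E'
def bottle(img,cols):
    """mid rows of bottle silhouette (green) at columns, scene view"""
    import cv2
    h=cv2.cvtColor(img,cv2.COLOR_RGB2HSV);m=cv2.inRange(h,(45,90,20),(90,255,255))
    out=[]
    for u in cols:
        r=np.where(m[150:300,u])[0]+150
        if len(r)>4: out.append((u,(r.min()+r.max())/2,r.max()-r.min()))
    return np.array(out)
def tilt(c,px,yaw,axis):
    n=np.array([-np.sin(yaw),np.cos(yaw),0]);P=[]
    for p in px:
        o,d=ray(c,*p);P.append(o+d*(n@(axis-o))/(n@d))
    P=np.array(P);s=(P-axis)@np.array([np.cos(yaw),np.sin(yaw),0]);k=np.polyfit(s,P[:,2],1)
    return np.arctan(k[0]),np.polyval(k,.215)
E
python3 - <<'E'
from h import *
import cv2
np.set_printoptions(precision=4,suppress=True)
s=robot.read_camera("scene");d=robot.read_camera("side")
w=dict(fx=312.408,fy=312.408,cx=280.19,cy=219.03,pose=np.array([[1,-.001,.001,.49],[-.001,-.951,-.31,.038],[.001,.31,-.951,.484],[0,0,0,1]]))
k1=tri(s,(376.3,245),d,(326.2,153.9));a,b=plane(w,(458,20),.165),plane(w,(538,118),.165)
m=(a+b)/2;print("knob",k1,a,b,"yaw from knobs",np.arctan2(-(b-a)[0]*-1,-(b-a)[1]*1) ,"mid",m, np.arctan2(m[1]+.074,m[0]-.542),np.hypot(m[1]+.074,m[0]-.542))
for p,q in [((259.7,257.1),(391.7,279.7))]:
    e=plane(s,q,.016)-plane(s,p,.016);print("edge",np.arctan2(e[1],e[0]),np.linalg.norm(e))
e=plane(d,(175+209*.55,80+358*.55),0)-plane(d,(175+275*.55,80+198*.55),0)
e=-e;print("edge side",np.arctan2(e[1],e[0]))
cols=[*range(304,310,2),*range(358,376,3),*range(404,416,3)]
for nm,im in (("start",cv2.imread("pics/scene0.png")[:,:,::-1].copy()),("now",s["image"])):
    B=bottle(im,cols);print(nm,B[:,1:].T)
    for y in(.8,.83,.86): print(y,tilt(s,B[3:,:2],y,np.array([.542,-.074,0])))
E
```

```text
knob [0.7322 0.0405 0.1645] [0.6486 0.1201 0.165 ] [0.741 0.037 0.165] yaw from knobs 0.8385676156707459 mid [0.6948 0.0785 0.165 ] 0.7844652294231119 0.2159148427635075
edge 0.847700428872747 0.3322693857319963
edge side 0.8022542513958798
start [[229.5 230.5 231.5 224.5 224.  225.5 229.  225.5 222.  223.  221. ]
 [ 17.   23.   27.   21.   26.   29.   24.   31.   12.   10.   12. ]]
0.8 (np.float64(0.4431910239877508), np.float64(0.1666394015991326))
0.83 (np.float64(0.4091155818506866), np.float64(0.1577662380868059))
0.86 (np.float64(0.3736642028085849), np.float64(0.14880887888491773))
now [[221.  220.  221.  224.  224.  224.  224.  225.5 223.5 225. ]
 [ 28.   28.   30.   30.   30.   30.   30.   29.   27.   10. ]]
0.8 (np.float64(0.29235247578671564), np.float64(0.16650555538440526))
0.83 (np.float64(0.2546716320930961), np.float64(0.15776341730210686))
0.86 (np.float64(0.2160135600041755), np.float64(0.14897089669675534))
```

To row units: 0.0208 m is 1.04, -0.0206 m is -1.03.

Request:
{"op": "creep_tool", "data": {"rows": {"plan":[[0.165,-1.03,0,0,0,0],[0.505,-0.91,0,0,0,0],[0.785,-0.685,0,0,0,0],[0.975,-0.375,0,0,0,0],[1.04,0,0,0,0,0],[0.985,0.34,0,0,0,0],[0,0,0,0,0,0],[0,0,0,0,0,0]]}}}

```text
time: 4.68
tool_pos: [0.4906, -0.0431, 0.4339]
tool_rot: [-3.14, -0.003, 1.574]
contact_force: [-7.7, 5.7, 7.5]
opening: 0.0236
grip_force: 20.0
```

```bash
python3 - <<'E'
from h import *
import cv2
c={n:robot.read_camera(n) for n in("scene","side")}
i0=cv2.imread("pics/scene0.png")[:,:,::-1]
f=lambda x,s:cv2.resize(x,s,interpolation=cv2.INTER_CUBIC)
a=f(i0[190:260,290:445],(775,350))[:,:,:];b=f(c["scene"]["image"][190:260,290:445],(775,350))
cv2.imwrite("pics/h5.png",f(np.vstack([a,b]),(664,600))[:,:,::-1])
for u in (304,365,370,410):print(u,[tuple(int(x) for x in p) for p in c["scene"]["image"][196:254:3,u]])
E
```

```text
304 [(114, 71, 49), (84, 58, 40), (85, 137, 88), (93, 147, 96), (101, 155, 103), (103, 156, 104), (99, 150, 99), (93, 143, 94), (88, 133, 87), (80, 121, 78), (69, 103, 65), (56, 79, 50), (128, 85, 56), (157, 109, 71), (187, 132, 89), (194, 138, 94), (200, 145, 97), (200, 143, 97), (199, 143, 96), (196, 140, 94)]
365 [(84, 52, 37), (79, 48, 33), (79, 50, 35), (123, 77, 53), (79, 121, 78), (91, 140, 92), (96, 149, 98), (102, 153, 102), (107, 158, 108), (102, 153, 102), (94, 143, 94), (86, 134, 87), (80, 121, 78), (68, 104, 67), (46, 74, 47), (133, 89, 59), (131, 88, 58), (136, 93, 61), (137, 93, 61), (135, 90, 59)]
370 [(99, 62, 42), (94, 58, 40), (122, 75, 53), (122, 78, 53), (76, 115, 74), (90, 138, 91), (95, 147, 96), (101, 152, 102), (106, 158, 107), (105, 155, 105), (96, 145, 97), (88, 136, 88), (82, 126, 82), (71, 110, 70), (57, 86, 54), (124, 94, 53), (131, 91, 58), (134, 97, 59), (146, 112, 65), (148, 113, 66)]
410 [(124, 77, 53), (121, 75, 53), (117, 74, 50), (119, 75, 52), (130, 82, 57), (123, 78, 53), (117, 74, 50), (120, 76, 53), (127, 80, 55), (86, 131, 85), (104, 155, 104), (101, 151, 102), (82, 125, 81), (53, 76, 49), (119, 76, 53), (124, 79, 53), (120, 76, 53), (127, 81, 56), (125, 78, 54), (92, 57, 39)]
```

View pics/h5.png

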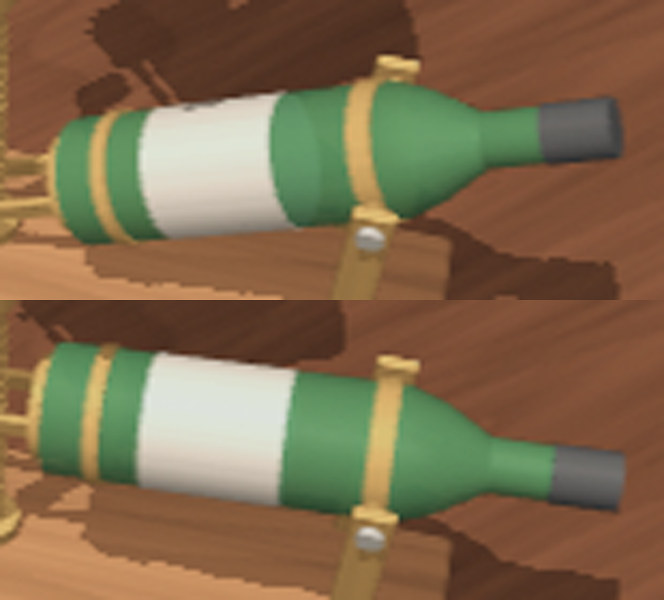

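The two frames show start above and now below. The neck tip has fallen from about row 220 to 231, and the bottle is near level. I'll fit the centreline with a better green test.

```bash
cat >> h.py <<'E'
def mids(img,cols):
    i=img.astype(int);m=(i[:,:,1]-i[:,:,0]>8)&(i[:,:,1]>i[:,:,2]+8);o=[]
    for u in cols:
        r=np.where(m[190:260,u])[0]+190
        o.append((u,(r.min()+r.max())/2,r.max()-r.min()))
    return np.array(o)
E
python3 - <<'E'
from h import *
import cv2
np.set_printoptions(precision=4,suppress=True)
s=robot.read_camera("scene")
for nm,im,cols in (("start",cv2.imread("pics/scene0.png")[:,:,::-1],[318,320,322,356,359,362,366,404,408,412]),("now",s["image"],[303,306,316,319,358,362,366,370,406,410,414])):
    B=mids(im,cols);print(nm,B[:,1:].T)
    for ax in((.542,-.074,0),(.543,-.0755,0)):
      for y in(.77,.785,.8): print(y,tilt(s,B[:,:2],y,np.array(ax)))
E
```

```text
start [[229.5 230.  230.5 225.5 226.5 226.5 226.  222.  222.  221. ]
 [ 25.   28.   29.   27.   31.   31.   30.   12.   12.   12. ]]
0.77 (np.float64(0.5039174959693704), np.float64(0.17552050014709303))
0.785 (np.float64(0.48813811617912156), np.float64(0.171133329054604))
0.8 (np.float64(0.471995066966535), np.float64(0.16672047045854094))
0.77 (np.float64(0.5039174959693704), np.float64(0.1777453780981919))
0.785 (np.float64(0.4881381161791219), np.float64(0.17335820540873237))
0.8 (np.float64(0.4719950669665348), np.float64(0.16894534521227494))
now [[215.  215.  217.5 217.  222.5 222.5 223.  223.5 228.  229.  229. ]
 [ 30.   30.   27.   30.   29.   31.   32.   31.   12.   12.   12. ]]
0.77 (np.float64(0.1519932956598532), np.float64(0.17364533404595983))
0.785 (np.float64(0.13243649175712047), np.float64(0.16935278791305852))
0.8 (np.float64(0.11274761990275547), np.float64(0.16505379281195878))
0.77 (np.float64(0.15199329565985337), np.float64(0.175953570357717))
0.785 (np.float64(0.1324364917571205), np.float64(0.1716610211085227))
0.8 (np.float64(0.11274761990275525), np.float64(0.16736202291326135))
```

To row units: 0.0206 m is 1.03, 0.0205 m is 1.025.

Request:
{"op": "creep_tool", "data": {"rows": {"plan":[[0.81,0.655,0,0,0,0],[0.535,0.895,0,0,0,0],[0.2,1.025,0,0,0,0],[-0.165,1.03,0,0,0,0],[0,0,0,0,0,0],[0,0,0,0,0,0]]}}}

```text
time: 5.33
tool_pos: [0.5641, -0.0191, 0.4339]
tool_rot: [3.141, 0.004, 1.571]
contact_force: [-2.5, -8.6, 5.8]
opening: 0.0235
grip_force: 20.0
```

```bash
python3 - <<'E'
from h import *
import cv2
np.set_printoptions(precision=4,suppress=True)
s=robot.read_camera("scene");d=robot.read_camera("side")
B=mids(s["image"],[303,306,316,319,358,362,366,370,406,410,414]);print(B[:,1:].T)
for y in(.785,.795,.805): print(y,tilt(s,B[:,:2],y,np.array((.5425,-.0745,0))))
f=lambda x:cv2.resize(x,(400,400),interpolation=cv2.INTER_CUBIC)
cv2.imwrite("pics/h6.png",np.hstack([f(s["image"][150:310,290:450]),f(d["image"][80:240,240:400])])[:,:,::-1])
E
```

```text
[[212.  211.5 217.  213.5 224.5 221.5 222.5 223.  229.5 230.  231. ]
 [ 28.   31.   24.   31.   25.   31.   31.   32.   11.   12.   12. ]]
0.785 (np.float64(0.06327334166758848), np.float64(0.16884842350075158))
0.795 (np.float64(0.05005721591871274), np.float64(0.1659932883447467))
0.805 (np.float64(0.03681851417101615), np.float64(0.16313706843104336))
```

View pics/h6.png

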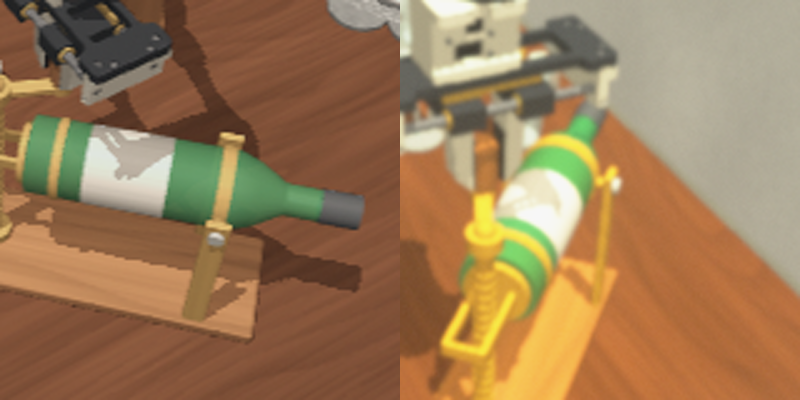

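The scene view shows the bottle almost parallel to its base. I'll fit the base edges properly to settle the stand's yaw.

```bash
python3 - <<'E'
from h import *
import cv2
np.set_printoptions(precision=4,suppress=True)
s=robot.read_camera("scene");d=robot.read_camera("side")
g=cv2.GaussianBlur(s["image"],(3,3),0).astype(float).sum(2)
def fit(P):
    P=np.array(P,float)
    for _ in range(6):
        k=np.polyfit(P[:,0],P[:,1],1);e=abs(P[:,1]-np.polyval(k,P[:,0]));P=P[e<max(.8,1.5*np.median(e))]
    return k,P
# lower base edge: last strong drop going down
P=[]
for u in range(266,386,2):
    c=g[240:300,u];dr=c[2:]-c[:-2];r=np.where(dr<-35)[0]
    if len(r): 
        j=r.max(); j=max(range(max(0,j-2),j+1),key=lambda q:-dr[q]);P.append((u,241+j))
k,Q=fit(P);print("scene edge",k,len(Q),len(P),np.polyval(k,[266,386]))
a,b=[plane(s,(u,np.polyval(k,u)),0.) for u in(266,386)];e=b-a;print("yaw",np.arctan2(e[1],e[0]),a)
n=np.array([-np.sin(.8),np.cos(.8)]);print("axis offset from edge",n@(np.array([.5425,-.0745])-a[:2]))
# side: right edge of base, scan rows, last strong drop from orange to darker
P=[];im=d["image"].astype(float)
for v in range(195,270,2):
    c=im[v,270:345].sum(1);dr=c[2:]-c[:-2];j=int(np.argmin(dr));P.append((v,271+j))
k2,Q=fit(P);print("side edge",k2,len(Q),len(P))
for z in(0.,.016):
    a,b=[plane(d,(np.polyval(k2,v),v),z) for v in(265,197)];e=b-a;print("yaw",np.arctan2(e[1],e[0]),n@(np.array([.5425,-.0745])-a[:2]))
B=mids(s["image"],[303,306,319,362,364,366,370,406,408,410,412,414])
for y in(.785,.795,.805,.815): print(y,tilt(s,B[:,:2],y,np.array((.5425,-.0745,0))))
E
```

```text
scene edge [  0.2174 200.2168] 60 60 [258.0546 284.1469]
yaw 0.7969903514704845 [ 0.5482 -0.1409  0.    ]
axis offset from edge 0.05039111739388765
side edge [  0.142  260.8583] 12 38
yaw 1.2120332750659586 0.06392448372753297
yaw 1.2120332750659588 0.06708776262381447
0.785 (np.float64(0.04618800358797801), np.float64(0.1701241012707561))
0.795 (np.float64(0.032946417389564865), np.float64(0.1672750196184958))
0.805 (np.float64(0.01969000655481196), np.float64(0.1644252347766897))
0.815 (np.float64(0.006424739232622477), np.float64(0.16157503243041538))
```

The base edge fit is clean (60 of 60 points, yaw 0.797), which leaves about 0.027 rad of tilt, or roughly 25° of crank.

To row units: 0.011 m is 0.55, -0.007 m is -0.35.

Request:
{"op": "creep_tool", "data": {"rows": {"plan":[[-0.325,0.55,0,0,0,0],[-0.35,0.55,0,0,0,0],[0,0,0,0,0,0],[0,0,0,0,0,0]]}}}

```text
time: 5.87
tool_pos: [0.5848, -0.0331, 0.4338]
tool_rot: [-3.139, 0.004, 1.57]
contact_force: [-8.8, -9.1, 6.6]
opening: 0.0231
grip_force: 20.0
```

```bash
cat > m.py <<'E'
from h import *
s=robot.read_camera("scene")
B=mids(s["image"],[303,306,319,362,364,366,370,406,408,410,412,414]);print(B[:,1:].T)
for y in(.79,.797,.805): print(y,tilt(s,B[:,:2],y,np.array((.5425,-.0745,0))))
E
python3 m.py
```

```text
[[211.5 210.  212.5 221.5 222.  222.  223.  230.  230.  231.  231.  232. ]
 [ 27.   30.   31.   31.   32.   32.   32.   12.   12.   12.   12.   12. ]]
0.79 (np.float64(0.01696476004724786), np.float64(0.16867799116167995))
0.797 (np.float64(0.007696327605059292), np.float64(0.16668666631617451))
0.805 (np.float64(-0.002898104466222091), np.float64(0.16441077634561427))
```

Tilt is now 0 within the error. I'll release, rise and check.

Request:
{"op": "creep_tool", "data": {"rows": {"plan":[[0,0,0,0,0,0],[0,0,0,0,0,0],[0,0,0,0,0,0],[0,0,0,0,0,0],[0,0,0,0,0,0]]}, "finger_gap": 0.055}}

```text
time: 6.33
tool_pos: [0.5848, -0.0306, 0.4334]
tool_rot: [-3.142, -0.0, 1.571]
contact_force: [-0.1, 0.3, 0.2]
opening: 0.0519
grip_force: 0.0
```

Request:
{"op": "creep_tool", "data": {"rows": {"plan":[[0,0,-1,0,0,0],[0,0,-1.5,0,0,0],[0,0,-1.75,0,0,0],[0,0,-1.75,0,0,0],[-2,-0.5,0,0,0,0],[-2,-0.5,0,0,0,0],[-2,0,0,0,0,0],[0,0,0,0,0,0]]}}}

```text
time: 7.0
tool_pos: [0.5639, -0.1566, 0.5532]
tool_rot: [-3.141, 0.003, 1.565]
contact_force: [1.1, 0.5, -1.0]
opening: 0.0553
grip_force: 0.0
```

```bash
python3 m.py; python3 - <<'E'
from h import *
import cv2
s=robot.read_camera("scene");d=robot.read_camera("side")
f=lambda x:cv2.resize(x,(400,400),interpolation=cv2.INTER_CUBIC)
cv2.imwrite("pics/h7.png",np.hstack([f(s["image"][100:310,240:450]),f(d["image"][80:290,190:400])])[:,:,::-1])
E
```

```text
[[211.5 210.5 212.5 221.5 222.  222.  223.  230.  230.  231.  231.  232. ]
 [ 27.   31.   31.   31.   32.   32.   32.   12.   12.   12.   12.   12. ]]
0.79 (np.float64(0.01972331078893539), np.float64(0.1685832679022534))
0.797 (np.float64(0.01044999134287998), np.float64(0.16659125705493466))
0.805 (np.float64(-0.00015077077538692767), np.float64(0.16431454848431198))
```

View pics/h7.png

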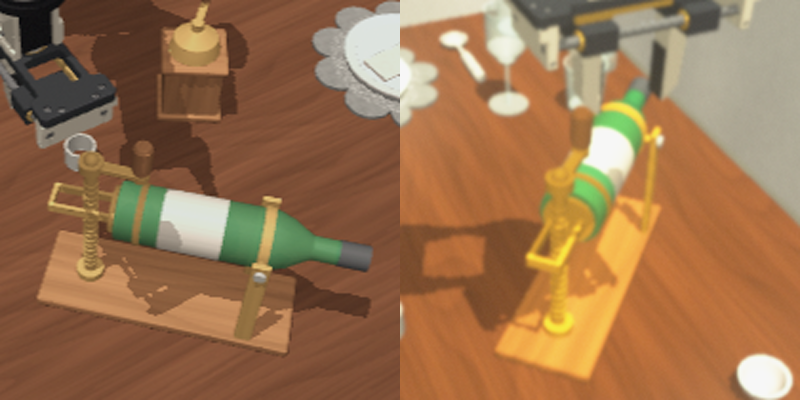

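Clear of the crank, with the bottle parallel to the base. One independent check: triangulate the neck tip, scene (434.8,234.9) and side (316.5,124.6).

```bash
python3 - <<'E'
from h import *
s=robot.read_camera("scene");d=robot.read_camera("side")
print(tri(s,(434.8,234.9),d,(316.5,124.6)))
y=.797;n=np.array([-np.sin(y),np.cos(y),0]);o,r=ray(s,434.8,234.9);print(o+r*(n@(np.array([.5425,-.0745,0])-o))/(n@r))
E
```

```text
[0.77637241 0.1698264  0.16410072]
[0.77813527 0.1666673  0.16991888]
```

```bash
python3 -c "
from cell import robot
print(robot.hand_in())"
```

```text
the job is handed in; nothing more can be done
None
```

I wound the crank clockwise about 1.3 turns until the bottle lay level, to within roughly 0.02 rad by the camera, then let go of the grip and moved the gripper clear. The gripper stayed off the bottle and the coffee mill, and I handed the job in at about 7 s (no verdict was returned).

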